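Set the gauge slider, then hold the spring probe square on the ringed sample

ROBOT

A 6-joint arm with a two-finger parallel gripper is mounted at the origin on a cart in front of the work surface, level with it; the furniture and walls round the work are solid. World frame = base frame: x ahead of the robot, y to its left, z up, the work surface at z = 0. Lengths are in mm, angles in rad, forces in N, time in s.
With the tool pointing down it reaches from about 400 to 825 mm from the base axis. Payload 7 kg.
Tool frame: the origin (TCP) lies at the very end of the fingers, on their centre line; the grasp point (between the pads) lies 19 mm behind it; z points along the fingers, y is the line along which they close (so a half turn about z gives the same grasp; the last joint's range is limited). The gripper opens to 85 mm and grips with 20 to 120 N. Pads are 22 mm wide; open, the fingers measure 114 mm over their backs; the gripper's body (76 mm by 85 mm) begins 54 mm behind the grasp point. The pads swing forward as they close: fully open they stand 13 mm farther back than shut.
Start: joints at [1.618, 0.359, 0.012, 0, -1.224, -0.288], TCP at [160.984, 655.499, 231.302] pointing down, gripper open.
Joint ranges: [-3.07, 3.07], [-1.43, 2.12], [-1.02, 1.25], [-3.03, 1.67], [-3.05, -0], [-3.03, 3.03]. Speed limits (rad/s): [2.39, 2.39, 3.01, 3.14, 3.14, 3.14].

INTERFACE

Orientations are given as a unit quaternion [w, x, y, z].
In Python, from station import env gives the robot as it stands.
- The arm moves only by the tool servo_tool, never from a script. Its argument "targets" is a list of rows, each an object with "linear": the shift along the tool's x, y, z scaled (see below), a list of three; "turn": the turn, a rotation vector about the tool's x, y, z scaled (see below), a list of three. A call has 1 to 20 rows; each row is the pose to reach, as a shift and turn from the pose commanded when the call began, along the tool's axes at that moment; what a row does not reach only later rows make up. The controller multiplies each number of a shift by 100 cm and each number of a turn by 90 degrees. A row lasts 1/10 s, in which the tool goes at most 50 mm and 8.59 degrees, less where a joint would pass 70% of its speed; a pose out of reach is approached as far as the arm can. A call with a number of a shift or a turn outside -1 to 1 is refused whole. A call with a gripper value outside its range is refused whole. "hand" is the closure, from -1 (fully open) to 1 (shut), set as the call begins (left out, the last holds). The fingers move at their own pace and stop on an object; "grip_force" is the grip in N (left out, the last holds). Time passes only in rows, so rows that repeat a pose let the fingers close. It gives the time, the measured TCP pose, the force, the opening and the grip force at its end, in the units of the state.
- env.state(): the state, without advancing time (a new reading comes with each control period).
- env.grab_frame(name): name is "scene" or "top" or "wrist"; returns the picture (400x640x3 uint8, red, green, blue); there is no depth.
- env.calibration(name): a dict with "K" (3x3 intrinsics, pixels), "dist_coeffs" ([k1, k2, p1, p2, k3] as OpenCV has them; the pictures are not rectified), "R" (3x3) and "t" (3): a world point X has camera coordinates R X + t; the wrist camera has in their place "T_tool_cam" (4x4, takes a point from camera to tool coordinates, whose origin is the TCP and whose axes are the flange's). Camera axes: x right, y down, z forward; pixel columns grow to the right and rows downward; lengths in mm; the calibration is good to about 2 mm. A picture is of the moment at which its call begins: read the wrist's pose just before it. calibration takes no time and is no camera call.
- env.job_done(): hands the job in; it is judged then, once.
The state is a dict: "time": time; "joints": joint angles; "dq": joint speeds; "joint_torque": joint torques, N m; "eef_pos": TCP position; "tcp_rot": TCP orientation; "force": force on the tool from outside, world axes, zero at the start; "torque": the same for the moment, N m; "grip_width": finger opening in mm; "gripper_force": force on a finger pad.
Only numpy, scipy, OpenCV 4.12 (cv2) and the standard library are available. Lean on these libraries where they do the work, as an engineer would, in place of code of your own. Each camera call takes 0.05 s, during which the arm holds its last target. There are 200 camera calls.

TASK

On the gauge console, slide the slider along its track until it is in line with the small pointer beside the track, without shifting the pointer. Then take the spring-tipped probe out of its stand and hold it square (perpendicular) to the sloping sample plate that carries the ring mark, not the square mark, with its tip inside the ring, pressed lightly so that the spring tip is about half pushed in. Finish while still holding it there, and do not knock the bottles, vial, beaker and nut standing about.

Things in the scene. Friction and masses are not known exactly. Their poses are not given: they have to be found in the camera images.
- console: grey gauge console lying flat on the worktop, 84 (x) x 180 (y) x 28 mm high, fixed in place; origin under its middle, z up. Its track runs along its own y axis; its yaw is within 0.2 rad of the world's.
- slider (a joint): position of the slider along the console's +y, 0 at the console's -y end to 0.120 m at its +y end; it stays where it is left and takes about 1.5 N to move.
- slider_top (a point): middle of the top of the slider, an upright black block 22 (console x) x 18 (console y) mm with a white centre line across it; it stands 40 mm above the console's top face, so this point is 68.5 mm above the worktop. Console x of the slider = +12 mm. Nothing above the console's top face is near it except the pointer.
- pointer (a joint): position of the pointer on the same scale as the slider (0 to 0.120 m): slider and pointer are in line when both values are equal. The pointer is not to be moved.
- pointer_tip (a point): tip of the small flat black pointer (about 16 x 10 mm, 5 mm high) that sits on the console's top face on the robot's side of the track; its point looks towards the slider's track. Site axes are the console's.
- stand: block 60 x 60 mm, 60 mm high, on a 70 x 70 x 4 mm foot, fixed in place, with an upright hole of 20 mm diameter in its top where the probe stands; origin under its middle.
- probe: loose cordless probe, 90 g, upright in the stand, tip down. Origin on its axis under its flange (30 mm diameter, 5 thick), which rests on the stand 60 mm above the worktop; +z away from the tip. Flat-sided handle 24 (its x) x 18 (its y) mm, from 4 to 80 mm above the origin: grip across its y. Below: a 15 mm neck 36 mm long and the spring tip. Yaw within 0.4 rad of the world.
- probe_tip (a joint): how far the spring tip is pushed in: 0 free to 0.010 m fully in. The spring gives about 1 N at the first touch and 5 N fully in (400 N/m).
- tip (a point): the very end of the round-nosed tip (3 mm radius), 52 mm below the probe's origin on its axis when the tip is free.
- ring_holder: sample holder with the ring mark: base 80 x 80 x 8 mm fixed in place, on four pillars a plate 72 x 72 mm that slopes at 20 degrees, its low edge towards the holder's -x side (roughly the robot); origin under its middle. Yaw within 0.3 rad of the world's. It may stand left or right of the other holder.
- ring_mark (a point): centre of the ring mark (dark line, 18 mm inside diameter) on the sloping upper face of the steel sample in the middle of that plate, 46 mm above the worktop. Site z is the face's outward normal, tilted 20 degrees from vertical towards the holder's -x.
- square_holder: the other sample holder, equal in all but its mark: a square frame of 18 mm inside width. Not to be probed. Origin under its middle.
- square_mark (a point): centre of the square mark on the other holder's face; axes as for ring_mark.
- wash_bottle: the tall white wash bottle (67 x 96 x 195 mm) at the back; origin under its middle. Leave it alone.
- vial_3: a small amber vial with a screw cap (28 mm diameter, 60 mm tall) standing behind the probe stand; origin under its middle. Leave it alone.
- brass_nut_1: a brass nut (22 mm across, 12 mm high) lying near the front edge; origin under its middle. Leave it alone.
- reagent_bottle_1: a clear reagent bottle with a white cap (53 mm diameter, 105 mm tall) at the back, the one farther left; origin under its middle. Leave it alone.
- reagent_bottle_2: the second clear reagent bottle (53 mm diameter, 105 mm tall) at the back; origin under its middle. Leave it alone.
- beaker_small: a small clear beaker (61 mm diameter, 68 mm tall) at the back; origin under its middle. Leave it alone.
There are look-alikes about, which are no part of the job. There is more than one size of the probe; the one meant has the size given above.

How it is judged:
By the outcome, as a careful person would: the job done as asked, in the order asked, and still so for the second after the job is handed in, while the arm keeps its last pose, push and grip.
It also fails if it takes over 45 s, if anything falls off the work surface, if the arm or the gripper's body presses on something with over 40 N, if the wrist force passes 120 N, or if a joint passes its speed limit or range.

## Working session

There is one attempt and no reset: what is moved stays moved. The work goes in short steps, Python scripts to look and compute and a tool call to move; the robot and the scene stay as the last step left them, time stands still between calls to the robot, and variables do not carry over. Pictures are saved under pics/ and viewed, at most 10 in all, crops included, and the job is handed in when it is done.

Besides the shell and the picture viewer there is one more tool, called after "Request:" as name(argument=value, ...), one argument or row to a line, values as JSON. servo_tool: Moves the arm, as the interface text tells. Its arguments: {"type":"object","properties":{"targets":{"type":"array"},"hand":{"type":"number"},"grip_force":{"type":"number"}},"required":["targets"]}

```bash
mkdir -p pics; ls
cat > h.py <<'E'
import numpy as np, cv2
from station import env
from scipy.spatial.transform import Rotation as R
def cal(n):
    c=env.calibration(n); K=np.array(c["K"],float); d=np.array(c["dist_coeffs"],float)
    if "R" in c: Rm=np.array(c["R"]);t=np.array(c["t"])
    else:
        s=env.state(); T=np.eye(4); T[:3,:3]=R.from_quat(s["tcp_rot"],scalar_first=True).as_matrix(); T[:3,3]=s["eef_pos"]
        M=np.linalg.inv(T@np.array(c["T_tool_cam"])); Rm=M[:3,:3];t=M[:3,3]
    return K,d,Rm,t
def ray(c,uv):
    K,d,Rm,t=c
    p=cv2.undistortPoints(np.array(uv,float).reshape(-1,1,2),K,d).reshape(-1,2)
    D=np.c_[p,np.ones(len(p))]@Rm
    return -Rm.T@t,D
def onz(c,uv,z):
    o,D=ray(c,uv); return o+D*((z-o[2])/D[:,2])[:,None]
def proj(c,X):
    K,d,Rm,t=c
    return cv2.projectPoints(np.array(X,float).reshape(-1,3),cv2.Rodrigues(Rm)[0],t,K,d)[0].reshape(-1,2)
def tri(cs,uvs):
    A=np.zeros((3,3));b=np.zeros(3)
    for c,uv in zip(cs,uvs):
        o,D=ray(c,[uv]);D=D[0]/np.linalg.norm(D[0]);P=np.eye(3)-np.outer(D,D);A+=P;b+=P@o
    return np.linalg.solve(A,b)
def save(n,im): cv2.imwrite("pics/"+n,cv2.cvtColor(im,cv2.COLOR_RGB2BGR))
E
python3 - <<'E'
from h import *
np.set_printoptions(precision=3,suppress=True)
print(env.state())
for n in("scene","top","wrist"):
    im=env.grab_frame(n);save(n+"0.png",im);c=cal(n);print(n,-c[2].T@c[3],c[0][0,0],c[2])
print(env.calibration("wrist")["T_tool_cam"])
E
```

```text
pics
{'time': 0.0, 'joints': array([ 1.618,  0.359,  0.011, -0.   , -1.224, -0.288]), 'dq': array([-0.001,  0.002, -0.   , -0.   ,  0.   , -0.001]), 'joint_torque': array([ -0.002, -58.332,  29.342,   6.937,  -0.006,   0.   ]), 'eef_pos': array([160.904, 655.055, 230.376]), 'tcp_rot': array([ 0.001,  0.993, -0.12 , -0.   ]), 'force': array([-0.468,  0.71 , -0.205]), 'torque': array([-0.036,  0.002,  0.006]), 'gripper_force': 0.0, 'grip_width': 85.62974134770755}
scene [ -1.424 526.092 548.141] 400.78401235244576 [[-0.681 -0.732 -0.015]
 [-0.378  0.369 -0.849]
 [ 0.627 -0.573 -0.528]]
top [ 356.036   -3.743 1376.809] 489.5690100208475 [[-0.011 -1.     0.001]
 [-0.99   0.011 -0.137]
 [ 0.137 -0.002 -0.991]]
wrist [227.242 639.308 372.922] 304.36174069929035 [[-0.238 -0.971  0.001]
 [-0.936  0.23   0.269]
 [-0.261  0.063 -0.963]]
[[   0.001   -0.963   -0.269   68.237]
 [   1.       0.001    0.      -0.24 ]
 [   0.      -0.269    0.963 -142.365]
 [   0.       0.       0.       1.   ]]
```

View pics/top0.png

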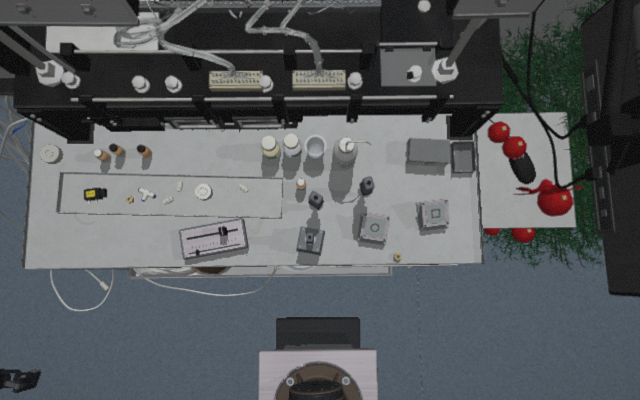

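View pics/scene0.png

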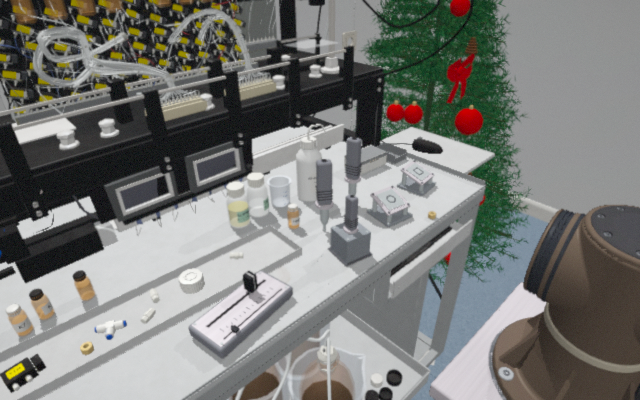

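The top view shows the console at (213,238), with its slider at (223,232) and pointer at (197,252). The stand is at (311,240), the ring holder at (375,228) and the square holder at (434,213). The scene view agrees. Next I'll check the wrist view.

Run:
```python
from h import *
np.set_printoptions(precision=1,suppress=True)
c=cal("top")
for nm,uv,z in [("console",(213,239),28),("slider",(223,229),68),("ptr",(197,251),33),("stand",(311,241),60),("ring",(375,228),46),("sq",(434,213),46),("bigA",(316,200),60),("bigB",(367,186),60),("nut",(397,257),12),("wb",(345,150),190),("vial",(300,184),60)]:
    print(nm,onz(c,[uv],z))
im=cv2.imread("pics/top0.png")
a=cv2.resize(im[210:270,170:250],None,fx=7,fy=7,interpolation=cv2.INTER_CUBIC)
w=cv2.imread("pics/wrist0.png")
cv2.imwrite("pics/w0.png",w)
```

```text
console [[455.1 284.7  28. ]]
slider [[478.5 250.1  68. ]]
ptr [[422.5 326.4  33. ]]
stand [[444.2  15.   60. ]]
ring [[ 478.6 -159.5   46. ]]
sq [[ 518.  -321.6   46. ]]
bigA [[555.5   0.4  60. ]]
bigB [[ 592.6 -139.2   60. ]]
nut [[ 400.5 -222.1   12. ]]
wb [[660.6 -73.4 190. ]]
vial [[600.2  43.7  60. ]]
```

View pics/wrist0.png

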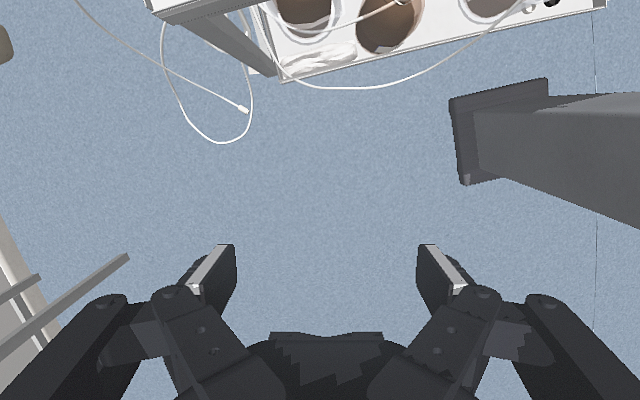

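The wrist view shows only the floor and the open fingers, so I'm moving over the console and yawing to match it.

Request:
servo_tool(
  targets=[
    {"linear": [0.39,0.285,0.03],"turn": [0,0,-0.26]},
    {"linear": [0.39,0.285,0.03],"turn": [0,0,-0.26]},
    {"linear": [0.39,0.285,0.03],"turn": [0,0,-0.26]},
    {"linear": [0.39,0.285,0.03],"turn": [0,0,-0.26]},
    {"linear": [0.39,0.285,0.03],"turn": [0,0,-0.26]},
    {"linear": [0.39,0.285,0.03],"turn": [0,0,-0.26]},
    {"linear": [0.39,0.285,0.03],"turn": [0,0,-0.26]},
    {"linear": [0.39,0.285,0.03],"turn": [0,0,-0.26]},
    {"linear": [0.39,0.285,0.03],"turn": [0,0,-0.26]},
    {"linear": [0.39,0.285,0.03],"turn": [0,0,-0.26]},
    {"linear": [0.39,0.285,0.03],"turn": [0,0,-0.26]},
    {"linear": [0.39,0.285,0.03],"turn": [0,0,-0.26]},
    {"linear": [0.39,0.285,0.03],"turn": [0,0,-0.26]},
    {"linear": [0.39,0.285,0.03],"turn": [0,0,-0.26]},
  ],
)

```text
time: 1.55
eef_pos: [471.3, 286.5, 201.4]
tcp_rot: [-0.0, 0.996, 0.084, 0.0]
force: [0.4, -0.1, 0.2]
grip_width: 85.1
gripper_force: 0.0
```

Run:
```python
from h import *
np.set_printoptions(precision=4,suppress=True)
s=env.state();print(s["time"],s["eef_pos"],s["tcp_rot"],s["dq"])
im=env.grab_frame("wrist");save("w1.png",im)
```

```text
1.55 [471.2678 286.5412 201.3668] [-0.0001  0.9964  0.0844  0.    ] [ 0.0048  0.0003  0.0026  0.002  -0.0002  0.0009]
```

View pics/w1.png

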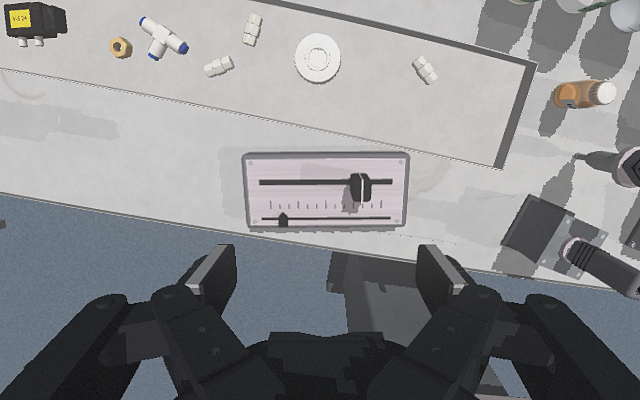

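The wrist view shows the slider's white line near (362,186) and the pointer near (284,217), with its tip up at about row 212. The console corners run from about (245,154) to (408,227). I'll measure these by mask.

Run:
```python
from h import *
np.set_printoptions(precision=1,suppress=True)
im=cv2.imread("pics/w1.png");g=im.max(2);c=cal("wrist")
# console inner light panel
hsv=cv2.cvtColor(im,cv2.COLOR_BGR2HSV)
print(g[205:228,276:292])
print(im[172:204,352:374].min(2))
# track ends
for r in (214,217,219): print(r,[x for x in range(250,405) if g[r,x]<90][:3],[x for x in range(250,405) if g[r,x]<90][-3:])
def darkline(x0,x1,r0,r1):
    P=[]
    for x in range(x0,x1):
        col=255.-g[r0:r1,x];w=np.clip(col-110,0,None)
        if w.sum()>30:P.append((x,r0+(w*np.arange(r1-r0)).sum()/w.sum()))
    return np.array(P)
for a in ((262,345,176,188),(296,388,214,223)):
    P=darkline(*a);X=onz(c,P,28.);f=np.polyfit(X[:,1],X[:,0],1);print(len(P),f, "yaw",-np.arctan(f[0]))
```

```text
[[202 202 211 131 171 206 202 201 202 201 202 207 141 148 195 204]
 [202 199 210 143 149 196 204 200 201 202 204 207 156 156 196 203]
 [202 203 206 148 141 193 204 203 202 201 203 207 161 139 188 205]
 [203 200 203 170 159 192 202 200 200 199 199 202 174 151 189 198]
 [201 201 202 199 192 199 201 201 199 201 201 203 195 192 199 202]
 [201 202 202 205 203 204 203 202 202 200 200 202 203 204 202 201]
 [195 194 192 193 199 210 189 199 207 201 200 200 202 200 199 202]
 [194 189 190 189 201 177 118 123 193 211 201 203 199 202 201 202]
 [196 193 194 203 176 110  57  49 121 197 214 205 203 199 203 202]
 [191 191 199 173 112  64  58  59  55 124 171 198 203 198 199 198]
 [190 196 183 125  62  61  66  66  61  58  87 187 208 205 203 202]
 [205 212 161  82  60  64  68  66  65  60  46 136 207 218 215 216]
 [140 148 106  61  62  64  69  66  66  68  61  75 125 141 140 140]
 [ 63  66  62  64  67  66  66  70  65  67  63  57  53  50  51  52]
 [ 71  76  64  59  66  63  71  68  66  67  61  57  72  77  71  73]
 [181 188 130  58  62  68  66  68  65  65  62  64 167 192 184 189]
 [206 213 145  55  65  66  6
[... 2908 characters left out ...]
1  52  63  65  61  64  58
   53 190 205 198]
 [ 98  61  61  64  67  63  65  59  43 188 207 113  53  62  63  63  57  48
  118 194 203 197]
 [127  82  51  58  57  57  60  54  38 218 187  87  48  49  55  50  43  79
  179 204 202 199]
 [143  96  90  81  73  76  76  75  54 225 192 108  90  95  95  87 159 180
  202 202 199 199]
 [139  99 118 127 121 124 124 122 106 221 216 185 179 182 182 177 201 206
  201 201 198 197]
 [125  88 123 138 136 135 136 133 123 201 179 193 205 202 202 202 200 200
  200 164 190 199]]
214 [281, 282, 283] [282, 283, 284]
217 [279, 280, 281] [387, 388, 389]
219 [262, 263, 264] [315, 316, 317]
83 [ -0.2 519. ] yaw 0.17547347767394766
92 [ -0.2 478.7] yaw 0.18015636508776298
```

Run:
```python
from h import *
np.set_printoptions(precision=4,suppress=True)
c=cal("wrist");s=env.state();yaw=.178
S=onz(c,[(361.9,190)],68.5)[0];P=onz(c,[(282.6,212)],33)[0]
ex=np.array([np.cos(yaw),np.sin(yaw),0]);ey=np.array([-ex[1],ex[0],0])
print(S,P,"dy",(P-S)@ey,"dx",(P-S)@ex)
T=R.from_quat(s["tcp_rot"],scalar_first=True).as_matrix();print(T)
print("tool shift to grasp",T.T@(np.r_[S[:2],44]-s["eef_pos"]),"final",T.T@(S+ey*((P-S)@ey)-s["eef_pos"]))
# cross-check in fixed cams
for n in("top","scene"): print(n,proj(cal(n),[S,P]))
for uv in((361.9,190),):pass
t=cal("top")
```

```text
[475.1529 253.2009  68.5   ] [428.6175 326.6056  33.    ] dy 80.48448282818336 dx -32.8030154244901
[[ 0.9857  0.1683  0.    ]
 [ 0.1683 -0.9857  0.0001]
 [ 0.0001 -0.0001 -1.    ]]
tool shift to grasp [ -1.7478  33.5752 157.3697] final [ -2.4582 -46.9088 132.8785]
top [[221.765  230.2619]
 [196.9947 248.7547]]
scene [[248.2396 273.291 ]
 [230.2652 323.9104]]
```

Request:
servo_tool(
  targets=[
    {"linear": [-0.002,0.034,0.04],"turn": [0,0,-0.006]},
    {"linear": [-0.002,0.034,0.08],"turn": [0,0,-0.006]},
    {"linear": [-0.002,0.034,0.11],"turn": [0,0,-0.006]},
    {"linear": [-0.002,0.034,0.14],"turn": [0,0,-0.006]},
    {"linear": [-0.002,0.034,0.155],"turn": [0,0,-0.006]},
    {"linear": [-0.002,0.034,0.155],"turn": [0,0,-0.006]},
  ],
)

```text
time: 2.2
eef_pos: [473.9, 251.4, 44.1]
tcp_rot: [0.001, 0.996, 0.089, -0.002]
force: [0.1, 0.5, 0.7]
grip_width: 85.7
gripper_force: 0.0
```

Request:
servo_tool(
  targets=[
    {"linear": [0,0,0],"turn": [0,0,0]},
    {"linear": [0,0,0],"turn": [0,0,0]},
    {"linear": [0,0,0],"turn": [0,0,0]},
    {"linear": [0,0,0],"turn": [0,0,0]},
    {"linear": [0,0,0],"turn": [0,0,0]},
    {"linear": [0,0,0],"turn": [0,0,0]},
    {"linear": [0,0,0],"turn": [0,0,0]},
    {"linear": [0,0,0],"turn": [0,0,0]},
    {"linear": [0,0,0],"turn": [0,0,0]},
    {"linear": [0,0,0],"turn": [0,0,0]},
  ],
  hand=1,
  grip_force=20,
)

```text
time: 3.2
eef_pos: [475.8, 252.2, 47.1]
tcp_rot: [-0.0, 0.996, 0.088, 0.0]
force: [-1.7, -0.1, 6.3]
grip_width: 17.4
gripper_force: 24.6
```

Request:
servo_tool(
  targets=[
    {"linear": [0,-0.015,0],"turn": [0,0,0]},
    {"linear": [0,-0.03,0],"turn": [0,0,0]},
    {"linear": [0,-0.045,0],"turn": [0,0,0]},
    {"linear": [0,-0.06,0],"turn": [0,0,0]},
    {"linear": [0,-0.075,0],"turn": [0,0,0]},
    {"linear": [0,-0.081,0],"turn": [0,0,0]},
    {"linear": [0,-0.081,0],"turn": [0,0,0]},
    {"linear": [0,-0.081,0],"turn": [0,0,0]},
    {"linear": [0,-0.081,0],"turn": [0,0,0]},
  ],
)

```text
time: 4.1
eef_pos: [461.5, 332.5, 47.1]
tcp_rot: [-0.001, 0.996, 0.089, 0.001]
force: [-2.1, 1.5, 5.4]
grip_width: 17.6
gripper_force: 24.4
```

Request:
servo_tool(
  targets=[
    {"linear": [0,0,0],"turn": [0,0,0]},
    {"linear": [0,0,0],"turn": [0,0,0]},
    {"linear": [0,0,0],"turn": [0,0,0]},
    {"linear": [0,0,0],"turn": [0,0,0]},
    {"linear": [0,0,0],"turn": [0,0,0]},
    {"linear": [0,0,0],"turn": [0,0,0]},
    {"linear": [0,0,0],"turn": [0,0,0]},
    {"linear": [0,0,-0.04],"turn": [0,0,0]},
    {"linear": [0,0,-0.08],"turn": [0,0,0]},
    {"linear": [0,0,-0.1],"turn": [0,0,0]},
    {"linear": [0,0,-0.1],"turn": [0,0,0]},
    {"linear": [0,0,-0.1],"turn": [0,0,0]},
  ],
  hand=-1,
)

```text
time: 5.3
eef_pos: [461.1, 331.7, 146.6]
tcp_rot: [-0.0, 0.996, 0.088, 0.0]
force: [-0.2, 0.4, -0.1]
grip_width: 85.5
gripper_force: 0.0
```

Run:
```python
from h import *
np.set_printoptions(precision=1,suppress=True)
s=env.state();print(s["time"],s["eef_pos"],s["tcp_rot"])
c=cal("wrist");im=env.grab_frame("wrist");save("w2.png",im)
g=im.max(2)
yaw=.178;ex=np.array([np.cos(yaw),np.sin(yaw),0]);ey=np.array([-ex[1],ex[0],0])
base=np.array([475.15,253.2,68.5])+80.5*ey
print(proj(c,[base,[428.6,326.6,33]]))
cv2.imwrite("pics/w2c.png",cv2.resize(im[130:260,210:430,::-1],None,fx=3.6,fy=3.6,interpolation=cv2.INTER_NEAREST))
```

```text
5.3 [461.1 331.7 146.6] [-0.   1.   0.1  0. ]
[[325.  205.7]
 [325.2 228.9]]
```

View pics/w2c.png

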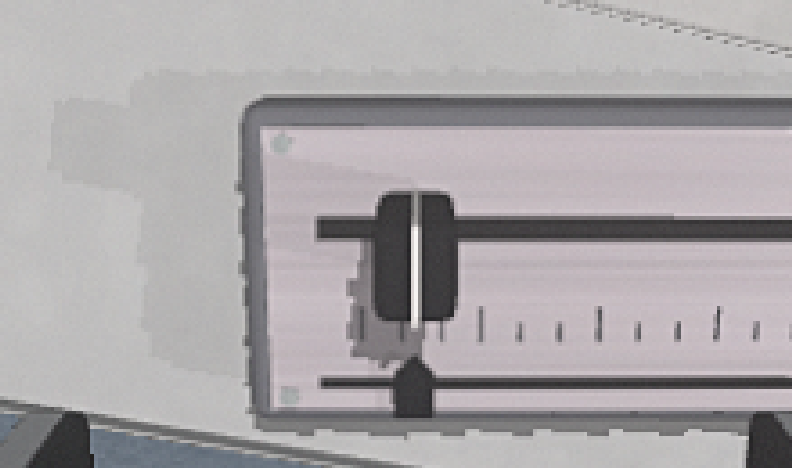

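The slider's white line is at about col 325.5 and the pointer tip at about 324.9, so they look in line. I'll check that numerically.

Run:
```python
from h import *
np.set_printoptions(precision=2,suppress=True)
c=cal("wrist");im=cv2.imread("pics/w2.png");g=im.max(2).astype(float)
def wc(v,x0): v=np.clip(v,0,None);return x0+(v*np.arange(len(v))).sum()/v.sum()
L=[(wc(g[r,321:330]-90,321),r) for r in range(194,218)]
Pt=[(wc(150-g[r,316:334],316),r) for r in range(230,233)]+[(wc(150-g[r,316:334],316),r) for r in range(238,243)]
print(np.array(L)[::6],Pt)
P=[]
for x in range(340,430):
    P.append((x,wc(140-g[185:200,x],185)))
X=onz(c,P,28);yaw=-np.arctan(np.polyfit(X[:,1],X[:,0],1)[0])
P=[(x,wc(140-g[232:240,x],232)) for x in range(340,410)]
X2=onz(c,P,28);yaw2=-np.arctan(np.polyfit(X2[:,1],X2[:,0],1)[0])
print(yaw,yaw2)
ym=(yaw+yaw2)/2
for ym in (yaw,yaw2):
    ey=np.array([-np.sin(ym),np.cos(ym),0])
    print((onz(c,[np.mean(L,0)],68.5)@ey), onz(c,Pt,33)@ey)
```

```text
[[324.79 194.  ]
 [324.78 200.  ]
 [324.79 206.  ]
 [324.79 212.  ]] [(np.float64(323.04563492063494), 230), (np.float64(323.8307210031348), 231), (np.float64(324.4526588845655), 232), (np.float64(324.24313725490197), 238), (np.float64(324.25888324873097), 239), (np.float64(324.2187812187812), 240), (np.float64(324.1960199004975), 241), (np.float64(324.4201244813278), 242)]
0.17449098312292383 0.17602243346306148
[247.04] [248.66 247.95 247.39 247.57 247.56 247.59 247.61 247.4 ]
[246.26] [247.93 247.22 246.66 246.85 246.84 246.87 246.89 246.69]
```

Slider and pointer agree within about 0.5 mm. Next is the probe stand.

Request:
servo_tool(
  targets=[
    {"linear": [-0.01,0.03,-0.04],"turn": [0,0,0.11]},
    {"linear": [-0.02,0.06,-0.08],"turn": [0,0,0.11]},
    {"linear": [-0.06,0.31,-0.12],"turn": [0,0,0.11]},
    {"linear": [-0.06,0.31,-0.12],"turn": [0,0,0.11]},
    {"linear": [-0.06,0.31,-0.12],"turn": [0,0,0.11]},
    {"linear": [-0.06,0.31,-0.12],"turn": [0,0,0.11]},
    {"linear": [-0.06,0.31,-0.12],"turn": [0,0,0.11]},
    {"linear": [-0.06,0.31,-0.12],"turn": [0,0,0.11]},
    {"linear": [-0.06,0.31,-0.12],"turn": [0,0,0.11]},
    {"linear": [-0.06,0.31,-0.12],"turn": [0,0,0.11]},
    {"linear": [-0.06,0.31,-0.12],"turn": [0,0,0.11]},
    {"linear": [-0.06,0.31,-0.12],"turn": [0,0,0.11]},
  ],
)

```text
time: 6.55
eef_pos: [456.7, 16.9, 265.8]
tcp_rot: [0.0, 1.0, 0.003, -0.0]
force: [-0.2, 0.3, 0.1]
grip_width: 85.2
gripper_force: 0.0
```

Run:
```python
from h import *
s=env.state();print(s["time"],s["eef_pos"],s["tcp_rot"],repr(s["joints"]))
im=env.grab_frame("wrist");save("w3.png",im)
cv2.imwrite("pics/w3b.png",cv2.resize(im[:,:,::-1],(800,500),interpolation=cv2.INTER_CUBIC))
```

```text
6.55 [456.68923452  16.92575886 265.76061134] [ 1.85022289e-04  9.99995416e-01  2.98371971e-03 -4.80676715e-04] array([ 4.70057680e-01, -3.24705967e-02, -3.87148390e-01, -1.09224469e-04,
       -1.21714354e+00,  1.10674398e+00])
```

View pics/w3b.png

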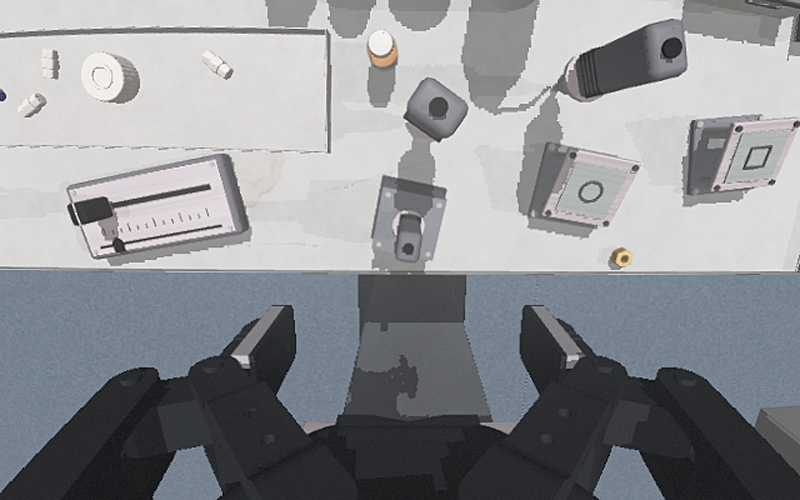

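The wrist view shows the ring at about (591,191) in the enlarged picture, on the left-hand holder, and the square at (757,157). The probe handle's top is near (408,250). I'll zoom in on the probe and the ring.

Run:
```python
from h import *
im=cv2.imread("pics/w3.png")
a=cv2.resize(im[138:218,295:355],None,fx=5,fy=5,interpolation=cv2.INTER_NEAREST)
b=cv2.resize(im[110:190,420:520],None,fx=5,fy=5,interpolation=cv2.INTER_NEAREST)
cv2.imwrite("pics/z3.png",np.hstack([a,b]))
```

```text
(no output)
```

View pics/z3.png

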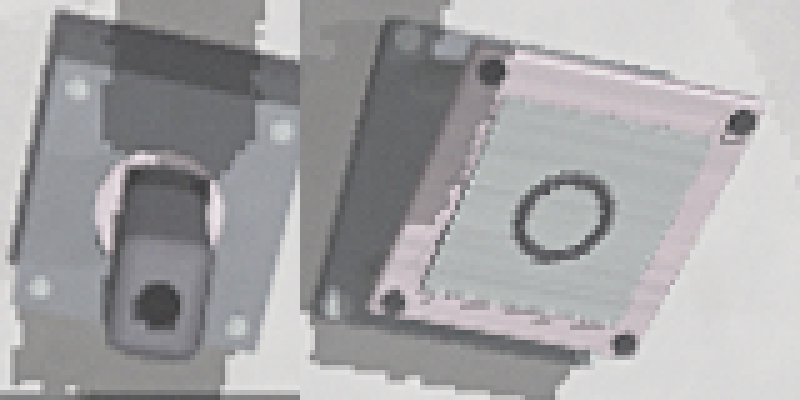

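The probe's top button is at crop (157,305), and the handle is yawed slightly clockwise. The ring centre is at crop (563,217) and the plate screws are at (491,70), (741,122), (392,301) and (624,345). Now turning these into poses.

Run:
```python
from h import *
np.set_printoptions(precision=3,suppress=True)
im=cv2.imread("pics/w3.png");g=cv2.cvtColor(im,cv2.COLOR_BGR2GRAY);c=cal("wrist")
A=lambda x,y:((x-2)/5+295,(y-2)/5+138)
B=lambda x,y:((x-302)/5+420,(y-2)/5+110)
st=onz(c,[A(78,88),A(280,131),A(237,327),A(40,288)],60);print("stand",st.mean(0),[np.arctan2(-(a-b)[0],(a-b)[1]) for a,b in((st[0],st[1]),(st[3],st[2]))])
print("handle top",onz(c,[A(157,305)],140),"flange",onz(c,[A(160,215)],65))
for p,q in (((113,250),(105,340)),((213,250),(203,340))):
    X=onz(c,[A(*p),A(*q)],140);d=X[0]-X[1];print("edge",X,np.arctan2(d[1],d[0]))
X=onz(c,[A(120,353),A(190,357)],140);d=X[0]-X[1];print("bottom",np.arctan2(-d[0],d[1]))
# ring contours
sub=g[110:190,420:520];m=((sub<115)).astype(np.uint8)[25:58,35:70]
cs,_=cv2.findContours(m,cv2.RETR_LIST,cv2.CHAIN_APPROX_NONE)
for k in cs:
    if len(k)>25: e=cv2.fitEllipse(k);print("ell",e[0][0]+455,e[0][1]+135,e[1])
ring=onz(c,[B(563,217)],46)[0];print("ring",ring)
hi=onz(c,[B(491,70),B(741,122)],57);lo=onz(c,[B(392,301),B(624,345)],35.5)
for P in(hi,lo):
    d=P[0]-P[1];print("holder yaw",np.arctan2(-d[0],d[1]),P)
print("mid",(hi.mean(0)+lo.mean(0))/2)
# top cam check
t=cal("top");print(proj(t,[ring,st.mean(0)]))
```

```text
stand [448.646  16.278  60.   ] [np.float64(-0.20395640890194786), np.float64(-0.19673652680455997)]
handle top [[448.457  16.751 140.   ]] flange [[448.627  16.001  65.   ]]
edge [[458.785  24.806 140.   ]
 [441.678  26.3   140.   ]] -0.08711033341843309
edge [[458.904   6.658 140.   ]
 [441.796   8.218 140.   ]] -0.09096958024123893
bottom -0.05340095294635261
ell 472.1477584838867 153.08053588867188 (13.417322158813477, 17.234649658203125)
ell 471.9896602630615 153.2289638519287 (15.083885192871094, 19.393043518066406)
ring [ 479.887 -159.386   46.   ]
holder yaw -0.17076015527703842 [[ 514.496 -132.943   57.   ]
 [ 503.995 -193.839   57.   ]]
holder yaw -0.17183634254905475 [[ 456.965 -123.421   35.5  ]
 [ 446.317 -184.775   35.5  ]]
mid [ 480.443 -158.744   46.25 ]
[[374.931 227.53 ]
 [310.521 239.338]]
```

Run:
```python
from h import *
np.set_printoptions(precision=1,suppress=True)
w=cal("wrist");s=cal("scene");t=cal("top")
print(tri([w,s],[(351,85),(324,162)]),tri([w,s],[(537,38),(354,140)]))
```

```text
[544.3  -0.9 175.2] [ 581.2 -135.9  173.5]
```

Request:
servo_tool(
  targets=[
    {"linear": [-0.008,0,0.03],"turn": [0,0,0.058]},
    {"linear": [-0.008,0,0.06],"turn": [0,0,0.058]},
    {"linear": [-0.008,0,0.08],"turn": [0,0,0.058]},
    {"linear": [-0.008,0,0.08],"turn": [0,0,0.058]},
  ],
)

```text
time: 7.0
eef_pos: [447.0, 15.8, 183.8]
tcp_rot: [0.001, 0.999, -0.043, -0.002]
force: [0.3, 0.4, -0.4]
grip_width: 85.2
gripper_force: 0.0
```

Request:
servo_tool(
  targets=[
    {"linear": [0,0,0.03],"turn": [0,0,0]},
    {"linear": [0,0,0.06],"turn": [0,0,0]},
    {"linear": [0,0,0.085],"turn": [0,0,0]},
    {"linear": [0,0,0.1],"turn": [0,0,0]},
    {"linear": [0,0,0.1],"turn": [0,0,0]},
    {"linear": [0,0,0.1],"turn": [0,0,0]},
  ],
)

```text
time: 7.6
eef_pos: [449.6, 16.4, 87.3]
tcp_rot: [0.0, 0.999, -0.043, 0.0]
force: [0.6, -0.0, 0.2]
grip_width: 85.1
gripper_force: 0.0
```

Request:
servo_tool(
  targets=[
    {"linear": [0,0,0],"turn": [0,0,0]},
    {"linear": [0,0,0],"turn": [0,0,0]},
    {"linear": [0,0,0],"turn": [0,0,0]},
    {"linear": [0,0,0],"turn": [0,0,0]},
    {"linear": [0,0,0],"turn": [0,0,0]},
    {"linear": [0,0,0],"turn": [0,0,0]},
    {"linear": [0,0,0],"turn": [0,0,0]},
    {"linear": [0,0,0],"turn": [0,0,0]},
    {"linear": [0,0,0],"turn": [0,0,0]},
    {"linear": [0,0,0],"turn": [0,0,0]},
  ],
  hand=1,
  grip_force=60,
)

```text
time: 8.6
eef_pos: [449.0, 15.9, 86.7]
tcp_rot: [-0.0, 0.999, -0.043, 0.0]
force: [-1.1, -0.2, 5.2]
grip_width: 17.6
gripper_force: 58.6
```

Run:
```python
from h import *
np.set_printoptions(precision=4,suppress=True)
s=env.state();print(s)
```

```text
{'time': 8.6, 'joints': array([ 0.4766,  0.1416, -0.664 ,  0.0003, -0.7646,  1.0073]), 'dq': array([-0.0017,  0.0002, -0.0008,  0.0006, -0.001 , -0.0001]), 'joint_torque': array([ -0.1228, -30.9854,  20.5472,   4.7084,   0.4511,   0.0026]), 'eef_pos': array([449.0331,  15.9047,  86.728 ]), 'tcp_rot': array([-0.    ,  0.9991, -0.0433,  0.0003]), 'force': array([-1.1136, -0.1691,  5.2223]), 'torque': array([ 0.101 ,  0.5568, -0.0172]), 'gripper_force': 58.56657564640045, 'grip_width': 17.552327625259068}
```

Request:
servo_tool(
  targets=[
    {"linear": [0,0,-0.02],"turn": [0,0,0]},
    {"linear": [0,0,-0.04],"turn": [0,0,0]},
    {"linear": [0,0,-0.07],"turn": [0,0,0]},
    {"linear": [0,0,-0.1],"turn": [0,0,0]},
    {"linear": [0,0,-0.13],"turn": [0,0,0]},
    {"linear": [0,0,-0.13],"turn": [0,0,0]},
    {"linear": [0,0,-0.13],"turn": [0,0,0]},
  ],
)

```text
time: 9.3
eef_pos: [448.6, 16.0, 216.3]
tcp_rot: [-0.0, 0.999, -0.044, 0.0]
force: [0.1, 0.5, -0.9]
grip_width: 17.3
gripper_force: 58.5
```

```bash
cat >> h.py <<'E'
RING=np.array([479.9,-159.4,46.]);YH=-.171;L=78.7
RG=(R.from_euler("z",YH)*R.from_euler("y",-20,degrees=True)).as_matrix()@np.diag([1,-1,-1.])
def goal(h,ring=RING,L=L):  # h: tip (free) height over face along normal
    s=env.state();T=R.from_quat(s["tcp_rot"],scalar_first=True).as_matrix()
    P=ring-RG[:,2]*(L+h)
    return T.T@(P-s["eef_pos"])/1000, R.from_matrix(T.T@RG).as_rotvec()/(np.pi/2), P
E
python3 - <<'E'
from h import *
np.set_printoptions(precision=4,suppress=True)
s=env.state();print(s["time"],s["eef_pos"],s["joints"],s["force"],s["grip_width"])
for h in(60,20): print(*goal(h))
im=env.grab_frame("scene");save("s4.png",im)
cv2.imwrite("pics/s4c.png",cv2.resize(im[140:280,300:440,::-1],None,fx=4,fy=4))
E
```

```text
9.3 [448.597   15.9608 216.3311] [ 0.4766 -0.0123 -0.4839 -0.0006 -1.0982  1.0073] [ 0.0556  0.5492 -0.8603] 17.264103248234704
[-0.0008  0.168   0.0398] [-0.0099  0.2218  0.0527] [ 433.1537 -151.3275  176.3354]
[0.0128 0.1692 0.0774] [-0.0099  0.2218  0.0527] [ 446.635  -153.6556  138.7477]
```

View pics/s4c.png

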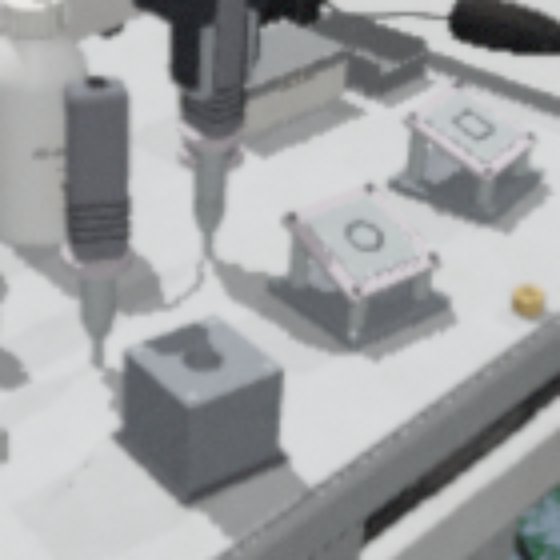

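The probe is out of the stand and hanging in the gripper with its tip near (352,201). The ring plate is clear. Moving to 60 mm above the ring along its normal.

Request:
servo_tool(
  targets=[
    {"linear": [0,0.05,0],"turn": [-0.003,0.06,0.015]},
    {"linear": [0,0.1,0.01],"turn": [-0.006,0.12,0.03]},
    {"linear": [0,0.14,0.03],"turn": [-0.008,0.18,0.045]},
    {"linear": [-0.001,0.168,0.04],"turn": [-0.01,0.222,0.053]},
    {"linear": [-0.001,0.168,0.04],"turn": [-0.01,0.222,0.053]},
    {"linear": [-0.001,0.168,0.04],"turn": [-0.01,0.222,0.053]},
    {"linear": [-0.001,0.168,0.04],"turn": [-0.01,0.222,0.053]},
    {"linear": [-0.001,0.168,0.04],"turn": [-0.01,0.222,0.053]},
  ],
)

```text
time: 10.15
eef_pos: [434.1, -150.7, 176.6]
tcp_rot: [0.015, 0.981, -0.084, 0.173]
force: [-0.7, 0.7, -1.8]
grip_width: 17.2
gripper_force: 59.0
```

Run:
```python
from h import *
np.set_printoptions(precision=4,suppress=True)
sc=cal("scene")
print("lifted tip pred",proj(sc,[[448.6,16,137.6]]))
s=env.state();print(s["time"],s["eef_pos"],s["joints"])
print(*goal(15))
T=R.from_quat(s["tcp_rot"],scalar_first=True).as_matrix()
tip=s["eef_pos"]+T[:,2]*L
w=cal("wrist")
im=env.grab_frame("wrist");save("w5.png",im)
im2=env.grab_frame("scene");save("s5.png",im2)
print("pred tip/ring scene",proj(sc,[tip,RING]),"wrist",proj(w,[tip,RING]))
u=proj(sc,[RING])[0].astype(int)
a=cv2.resize(im[60:260,220:420,::-1],(400,400));b=cv2.resize(im2[u[1]-60:u[1]+20,u[0]-45:u[0]+35,::-1],(400,400));print(u)
cv2.imwrite("pics/z5.png",np.hstack([a,b]))
```

```text
lifted tip pred [[351.5466 197.1175]]
10.15 [ 434.1409 -150.726   176.5767] [ 0.1965 -0.1783 -0.8756  0.2348 -0.5588  1.0247]
[-0.0009  0.0007  0.0449] [0.0003 0.0001 0.0008] [ 448.3201 -153.9466  134.0492]
pred tip/ring scene [[397.8658 181.1785]
 [390.1941 198.5061]] wrist [[326.1521 205.1501]
 [326.8231 187.442 ]]
[390 198]
```

View pics/z5.png

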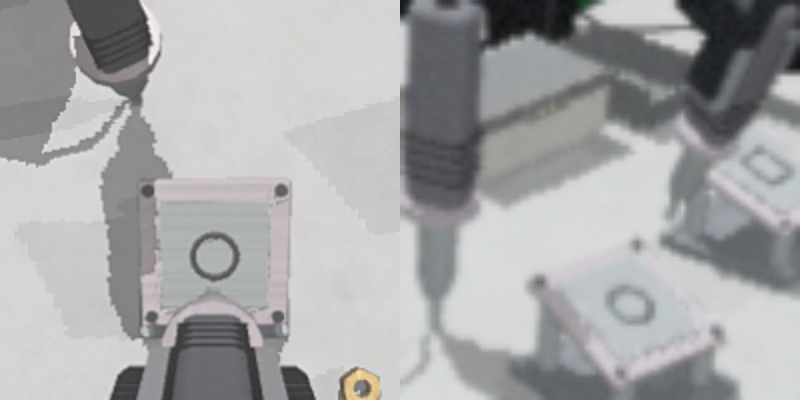

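In the wrist crop the ring centre is at (327,188), against a prediction of (326.8,187.4), and the plate edges are square to the image. In the scene view the tip is near (400,181). Descending along the normal.

Request:
servo_tool(
  targets=[
    {"linear": [0,0,0.02],"turn": [0,0,0.001]},
    {"linear": [-0.001,0.001,0.035],"turn": [0,0,0.001]},
    {"linear": [-0.001,0.001,0.045],"turn": [0,0,0.001]},
    {"linear": [-0.001,0.001,0.05],"turn": [0,0,0.001]},
    {"linear": [-0.001,0.001,0.05],"turn": [0,0,0.001]},
    {"linear": [-0.001,0.001,0.05],"turn": [0,0,0.001]},
  ],
)

```text
time: 10.85
eef_pos: [449.2, -155.0, 129.3]
tcp_rot: [0.015, 0.981, -0.085, 0.173]
force: [-0.0, 0.0, -1.5]
grip_width: 17.6
gripper_force: 59.0
```

Run:
```python
from h import *
np.set_printoptions(precision=4,suppress=True)
s=env.state();print(s["time"],s["eef_pos"],s["force"],s["joints"])
for h in(0,-5):print(*goal(h))
T=R.from_quat(s["tcp_rot"],scalar_first=True).as_matrix()
tip=s["eef_pos"]+T[:,2]*L
ims=[]
for n,hw,f in(("scene",40,5),("top",25,8)):
    c=cal(n);im=env.grab_frame(n);save(n+"6.png",im);u=proj(c,[RING])[0].astype(int)
    print(n,"tip,ring",proj(c,[tip,RING]),"crop0",u-hw)
    ims.append(cv2.resize(im[u[1]-hw:u[1]+hw,u[0]-hw:u[0]+hw,::-1],(400,400),interpolation=cv2.INTER_CUBIC))
cv2.imwrite("pics/z6.png",np.hstack(ims))
```

```text
10.85 [ 449.2204 -155.0471  129.3024] [-0.0214  0.0139 -1.491 ] [ 0.1602 -0.0724 -0.9474  0.3065 -0.3807  0.9714]
[ 0.0006 -0.0009  0.0102] [ 0.0006 -0.0001 -0.0006] [ 453.3756 -154.8196  119.9538]
[ 0.0006 -0.0009  0.0152] [ 0.0006 -0.0001 -0.0006] [ 455.0608 -155.1106  115.2553]
scene tip,ring [[391.9953 195.7595]
 [390.1941 198.5061]] crop0 [350 158]
top tip,ring [[375.4852 228.7325]
 [374.9359 227.5256]] crop0 [349 202]
```

View pics/z6.png

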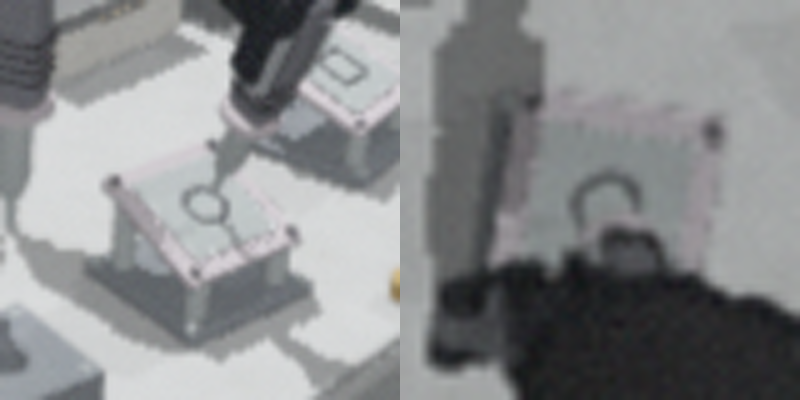

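The scene view shows the tip at (393.2,196.4) and the ring at (391.2,199.0), which matches the prediction. Next I press slowly and watch the force.

Request:
servo_tool(
  targets=[
    {"linear": [0,-0.001,0.003],"turn": [0,0,0]},
    {"linear": [0,-0.001,0.006],"turn": [0,0,0]},
    {"linear": [0,-0.001,0.008],"turn": [0,0,0]},
    {"linear": [0,-0.001,0.008],"turn": [0,0,0]},
    {"linear": [0,-0.001,0.008],"turn": [0,0,0]},
    {"linear": [0,-0.001,0.008],"turn": [0,0,0]},
  ],
)

```text
time: 11.55
eef_pos: [451.8, -154.7, 121.5]
tcp_rot: [0.015, 0.981, -0.085, 0.173]
force: [-0.3, 0.7, -1.0]
grip_width: 17.2
gripper_force: 59.0
```

Request:
servo_tool(
  targets=[
    {"linear": [0,0,0.001],"turn": [0,0,0]},
    {"linear": [0,0,0.002],"turn": [0,0,0]},
    {"linear": [0,0,0.003],"turn": [0,0,0]},
    {"linear": [0,0,0.004],"turn": [0,0,0]},
    {"linear": [0,0,0.004],"turn": [0,0,0]},
    {"linear": [0,0,0.004],"turn": [0,0,0]},
    {"linear": [0,0,0.004],"turn": [0,0,0]},
  ],
)

```text
time: 12.25
eef_pos: [453.2, -154.9, 117.8]
tcp_rot: [0.015, 0.981, -0.085, 0.173]
force: [-1.5, 0.8, 0.4]
grip_width: 17.3
gripper_force: 59.2
```

```bash
cat > f.py <<'E'
from h import *
np.set_printoptions(precision=4,suppress=True)
c=[]
for i in range(6):
    s=env.state();c.append(np.r_[s["eef_pos"],s["force"],-s["force"]@RG[:,2],s["torque"]]);env.grab_frame("top")
print(s["time"]);print(np.array(c)[[0,2,5]]);print(np.mean(c,0));print(*goal(-5))
E
python3 f.py
```

```text
12.5
[[ 453.1859 -154.9457  117.7792   -1.5188    0.7963    0.4427    0.9742
     0.2235    1.1013    0.0068]
 [ 453.1929 -154.9352  117.7943   -1.        0.0059    0.4538    0.7638
     0.2347    1.1646    0.0077]
 [ 453.1763 -154.9272  117.7615   -0.0303   -0.4246   -0.2091   -0.211
     0.2351    1.0874    0.0033]]
[ 453.1895 -154.9387  117.783    -0.7621    0.1751    0.6614    0.8885
    0.2408    1.1381    0.0178]
[ 0.0009 -0.0001  0.003 ] [ 0.0006 -0.     -0.0009] [ 455.0608 -155.1106  115.2553]
```

Request:
servo_tool(
  targets=[
    {"linear": [0,0,0.001],"turn": [0,0,0]},
    {"linear": [0,0,0.002],"turn": [0,0,0]},
    {"linear": [0,0,0.0026],"turn": [0,0,0]},
    {"linear": [0,0,0.0026],"turn": [0,0,0]},
    {"linear": [0,0,0.0026],"turn": [0,0,0]},
    {"linear": [0,0,0.0026],"turn": [0,0,0]},
    {"linear": [0,0,0.0026],"turn": [0,0,0]},
  ],
)

```text
time: 13.25
eef_pos: [454.1, -155.1, 115.3]
tcp_rot: [0.015, 0.981, -0.085, 0.173]
force: [-0.6, 0.2, 2.2]
grip_width: 17.2
gripper_force: 59.3
```

```bash
sed -i 's/range(6)/range(16)/' f.py; python3 f.py; python3 -c "
from h import *
ims=[]
c=cal('scene');im=env.grab_frame('scene');save('s7.png',im)
a=im[158:238,350:430,::-1];cv2.imwrite('pics/z7.png',cv2.resize(a,(560,560),interpolation=cv2.INTER_CUBIC))"
```

```text
14.0
[[ 454.0647 -155.0873  115.3151   -0.5526    0.203     2.2341    2.2974
     0.283     1.0453   -0.0253]
 [ 454.0497 -155.0873  115.3093   -0.2458    0.6305    1.6175    1.6395
     0.2555    1.0834    0.009 ]
 [ 454.0203 -155.0853  115.2734   -0.7186    0.357     1.7557    1.9128
     0.2708    1.0345    0.0204]]
[ 454.0392 -155.0947  115.2937   -0.5796    0.5281    1.6041    1.7335
    0.2705    1.0425    0.0176]
[ 0.001  -0.0002  0.0004] [ 0.0006  0.     -0.0008] [ 455.0608 -155.1106  115.2553]
```

View pics/z7.png

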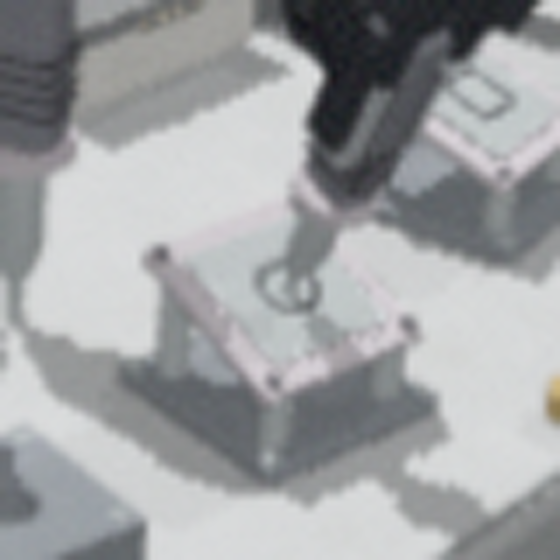

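The tip sits inside the ring near its centre. The change in force of about 2.8 N and the geometry both put the spring at about 4.6 mm in, so I'm handing in.

```bash
python3 -c "
from station import env
print(env.job_done())"
```

```text
the job is handed in; nothing more can be done
None
```

The job is handed in at about 14 s of the 45 s allowed: the slider is within about 0.5 mm of the pointer, and the probe is held square to the ring plate with its tip inside the ring and the spring about half in (about 4.6 of 10 mm, estimated from force and position). I don't have the verdict.

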